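Set and lock the bag-length stop

TASK

Set the bag-length stop on the bench: push its sliding carriage along the rail until it is right up against the end block, then tighten the wing screw on top with repeated fingertip strokes on its wings, clockwise seen from above, until it turns no further. Only push with the fingertips, gently: do not grip or lift the carriage or its screw, and leave the lidded cup, the tape roll and the loose cap where they stand.

Things in the scene. Friction and masses are not known exactly. Their poses are not given: they have to be found in the camera images.
- stop_base: fixed aluminium base plate, 110 x 240 x 10 mm, on the bench, yaw -pi/2 +- 0.2; steel rail (top at z 20 mm) along it. Origin: centre of the underside; x across the plate (to the robot's right); y along the rail, away from the robot, to the end block; z up. The dark end block (80 x 22 mm, top at z 41 mm) stands at the +y end, inner face at y = +96 mm.
- carriage: grey saddle on the rail, 88 (x) x 100 (y) mm, z 12 to 44 mm, 0.7 kg, with the wing screw on top, an upright aluminium plate along its right (+x) side (inner face x +44 mm, top z 82 mm) and a 16 mm wide stop arm out to x +125 mm. Origin: under its centre, at bench height; axes as stop_base. Slides along y against about 6 N, stays where left; could be lifted off, which is forbidden.
- stop_slide (a joint): position of the carriage along the rail, m: 0 = far from the end block, 0.09 = its +y face touching the end block. Starts between 0 and 0.04. The carriage's origin is at y = value - 0.044 in the frame of stop_base.
- push_face (a point): centre of the saddle's upright -y face (88 mm wide, z 12 to 44 mm), the one away from the end block; pushed in +y it sends the carriage home.
- wing_screw (a joint): turn of the black wing screw about its vertical axis, rad: grows clockwise seen from above (tightening), hard stop at 6.5 = fully tight; starts at 1.2 to 2.6. At 0 the wings lie along y of the carriage; the wing of wing_tip points at world angle (yaw + pi/2 - value). Takes about 0.07 N m; stays where left, keeps its height.
- screw_axis (a point): point on the screw's vertical axis, 66 mm above the bench, at mid-height of the wings; the carriage's centre in x and y. The hub has a radius of 14 mm at its foot, 10 mm at its top (z 48 to 74 mm), with a 10 mm stud up to z 86 mm.
- wing_tip (a point): outer end of one wing at mid-height, 40 mm from the axis. Two alike wings half a turn apart: upright blades 7 mm thick, z 54 to 78 mm, reaching 40 mm from the axis. The carriage's upright plate is 44 mm from the axis on its +x side, so a finger strokes the wings on the open left side (-x) and in front and behind.
- lidded_cup: white sample cup with a blue-grey lid, 64 mm wide, 58 mm high, loose on the bench right of the base plate's near end; bystander. Origin: centre of its underside.
- tape_roll: roll of beige packing tape lying flat, 90 mm across, 48 mm high, loose on the bench beyond and left of the end block; bystander. Origin: centre of its underside.
- cap: ribbed bottle cap lying flat, 77 mm across, 18 mm high, loose on the bench right of the base plate's far end; bystander. Origin: centre of its underside.

How it is judged:
By the outcome, as a careful person would: the job done as asked, in the order asked, and still so for the second after the job is handed in, with the robot touching nothing.
It also fails if it takes over 51 s, if anything falls off the work surface, if the arm or the gripper's body presses on something with over 40 N, if the wrist force passes 120 N, or if a joint passes its speed limit or range.

ROBOT

A 7-joint arm with a two-finger parallel gripper is mounted at the origin on a cart in front of the work surface, level with it; the furniture and walls round the work are solid. World frame = base frame: x ahead of the robot, y to its left, z up, the work surface at z = 0. Lengths are in mm, angles in rad, forces in N, time in s.
With the tool pointing down it reaches from about 425 to 825 mm from the base axis. Payload 3.6 kg.
Tool frame: the origin (TCP) lies at the very end of the fingers, on their centre line; the grasp point (between the pads) lies 19 mm behind it; z points along the fingers, y is the line along which they close (so a half turn about z gives the same grasp; the last joint's range is limited). The gripper opens to 85 mm and grips with 20 to 120 N. Pads are 22 mm wide; open, the fingers measure 114 mm over their backs; the gripper's body (76 mm by 85 mm) begins 54 mm behind the grasp point. The pads swing forward as they close: fully open they stand 13 mm farther back than shut.
Start: joints at [1.181, 0.615, -0.013, 1.423, 0.008, 1.103, -0.04], TCP at [230.69, -607.655, 231.297] pointing down, gripper open.
Joint ranges: [-3.12, 3.12], [-0.3, 2.06], [-1.34, 1.32], [0.26, 2.42], [-1.36, 4.5], [0.01, 1.98], [-2.84, 2.84]. Speed limits (rad/s): [2.79, 2.79, 3.14, 3.14, 3.14, 3.14, 3.14].

INTERFACE

Orientations are given as a 3x3 rotation matrix whose columns are the frame's x, y, z axes.
In Python, from cell import bot gives the robot as it stands.
- The arm moves only by the tool move_arm, never from a script. Its argument "targets" is one flat list of numbers, 4 for each row, row after row: the shift along the tool's x, y, z in fractions of the full range, 1 being 400 mm, then the turn about the tool's z in parts of the range, where 1.0 means 360 degrees. In form: [x, y, z, turn, x, y, z, turn, ...]. A call has 1 to 20 rows; each row is the pose to reach, as a shift and turn from the pose commanded when the call began, along the tool's axes at that moment; what a row does not reach only later rows make up. A row lasts 1/8 s, in which the tool goes at most 62.5 mm and 10.7 degrees, less where a joint would pass 70% of its speed; a pose out of reach is approached as far as the arm can. A call with a gripper value outside its range is refused whole. "gripper" is the opening, from -1 (shut) to 1 (fully open), set as the call begins (left out, the last holds). The fingers move at their own pace and stop on an object; the grip force is fixed at half the most. Time passes only in rows, so rows that repeat a pose let the fingers close. It gives the time, the measured TCP pose, the force, the opening and the grip force at its end, in the units of the state.
- bot.read_state(): the state, without advancing time (a new reading comes with each control period).
- bot.capture(name): name is "side" or "top"; returns the picture (400x640x3 uint8, red, green, blue); there is no depth.
- bot.camera_params(name): a dict with "fx", "fy", "cx", "cy" (pixels), "k1" (the pictures are not rectified: a ray, as slopes to the right and down, at radius r is drawn at 1 + k1 r^2 times it, then the intrinsics apply), "cam_to_world" (4x4, takes a point from camera to world coordinates). Camera axes: x right, y up, looking along -z (the intrinsics and any distortion apply to the point x, -y, -z); pixel columns grow to the right and rows downward; lengths in mm; the calibration is good to about 2 mm. A picture is of the moment at which its call begins. camera_params takes no time and is no camera call.
- bot.close_job(): hands the job in; it is judged then, once.
The state is a dict: "t": time; "q": joint angles; "qvel": joint speeds; "joint_efforts": joint torques, N m; "tool_pos": TCP position; "ee_rot": TCP orientation; "wrist_force": force on the tool from outside, world axes, zero at the start; "torque": the same for the moment, N m; "grip_width": finger opening in mm; "grasp_force": force on a finger pad.
Only numpy, scipy, OpenCV 4.12 (cv2) and the standard library are available. Lean on these libraries where they do the work, as an engineer would, in place of code of your own. Each camera call takes 0.05 s, during which the arm holds its last target. There are 200 camera calls.

## Working session

There is one attempt and no reset: what is moved stays moved. The work goes in short steps, Python scripts to look and compute and a tool call to move; the robot and the scene stay as the last step left them, time stands still between calls to the robot, and variables do not carry over. Pictures are saved under pics/ and viewed, at most 10 in all, crops included, and the job is handed in when it is done.

Besides the shell and the picture viewer there is one more tool, called after "Request:" as name(argument=value, ...) on one line, values as JSON. move_arm: Moves the arm, as the interface text tells. Its arguments: {"type":"object","properties":{"targets":{"type":"array"},"gripper":{"type":"number"}},"required":["targets"]}

```bash
mkdir -p pics; python3 - <<'E'
from cell import bot
import cv2,numpy as np
np.set_printoptions(precision=3,suppress=True)
for n in("top","side"):
    cv2.imwrite(f"pics/{n}0.png",cv2.cvtColor(bot.capture(n),cv2.COLOR_RGB2BGR)); print(n,bot.camera_params(n))
s=bot.read_state();print(s)
E
```

```text
top {'fx': 471.7804546563834, 'fy': 471.7804546563834, 'cx': 312.5436672315328, 'cy': 196.49648914940371, 'k1': -0.10065018942622359, 'cam_to_world': array([[   0.086,    0.975,   -0.206,  374.093],
       [  -0.996,    0.085,   -0.015, -224.204],
       [   0.003,    0.206,    0.979, 1073.684],
       [   0.   ,    0.   ,    0.   ,    1.   ]])}
side {'fx': 511.4987585419288, 'fy': 511.4987585419288, 'cx': 320.40753511657977, 'cy': 200.89040773294334, 'k1': 0.006694929782145336, 'cam_to_world': array([[   0.993,    0.084,   -0.08 ,  509.146],
       [  -0.115,    0.647,   -0.753, -935.757],
       [  -0.011,    0.758,    0.653,  686.181],
       [   0.   ,    0.   ,    0.   ,    1.   ]])}
{'t': 0.1, 'q': array([ 1.181,  0.616, -0.013,  1.425,  0.008,  1.103, -0.04 ]), 'qvel': array([-0.   , -0.002,  0.001, -0.004, -0.   , -0.002,  0.001]), 'joint_efforts': array([  0.001, -47.038,   0.26 , -17.157,   0.01 ,   0.006,   0.   ]), 'tool_pos': array([ 230.475, -607.041,  230.222]), 'ee_rot': array([[ 0.935,  0.355, -0.001],
       [ 0.355, -0.935,  0.002],
       [-0.   , -0.002, -1.   ]]), 'wrist_force': array([-1.12 ,  0.313,  0.681]), 'torque': array([-0.   , -0.038, -0.008]), 'grasp_force': 0.0, 'grip_width': 85.34590618257505}
```

View pics/top0.png

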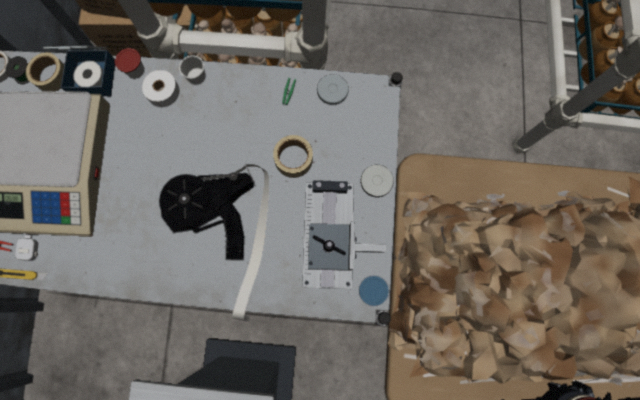

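View pics/side0.png

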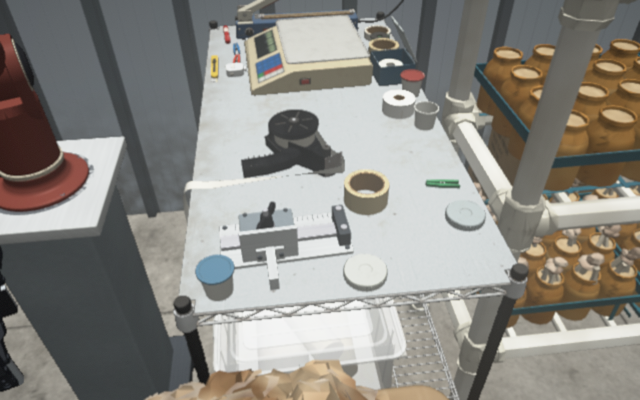

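Top view: end block at about (330,186), black wing screw at (328,245), cup lid (373,291), cap (377,180), tape (293,155). I'll measure with a zoomed crop and rays.

```bash
cat > h.py <<'E'
import numpy as np,cv2
from cell import bot
np.set_printoptions(precision=2,suppress=True)
def ray(n,px):
    p=bot.camera_params(n);K=np.array([[p['fx'],0,p['cx']],[0,p['fy'],p['cy']],[0,0,1]])
    u=cv2.undistortPoints(np.array(px,float).reshape(-1,1,2),K,np.array([p['k1'],0,0,0]))[:,0]
    M=p['cam_to_world'];return M[:3,3],np.c_[u[:,0],-u[:,1],-np.ones(len(u))]@M[:3,:3].T
def plane(n,px,z):
    o,d=ray(n,px);return o+d*((z-o[2])/d[:,2])[:,None]
def proj(n,P):
    p=bot.camera_params(n);M=p['cam_to_world'];c=(np.atleast_2d(P)-M[:3,3])@M[:3,:3]
    K=np.array([[p['fx'],0,p['cx']],[0,p['fy'],p['cy']],[0,0,1]])
    return cv2.projectPoints((c*[1,-1,-1])[:,None],np.zeros(3),np.zeros(3),K,np.array([p['k1'],0,0,0]))[0][:,0]
def dark(im,x0,y0,x1,y1,th=60):
    m=(im.max(2)<th).astype(np.uint8);k=np.zeros_like(m);k[y0:y1,x0:x1]=1
    return m*k
def blobs(m,amin=30):
    n,l,s,c=cv2.connectedComponentsWithStats(m)
    for i in range(1,n):
        if s[i,4]>=amin:
            pts=np.argwhere(l==i)[:,::-1].astype(np.float32)
            yield s[i,4],c[i],cv2.minAreaRect(pts),pts
E
python3 - <<'E'
from h import *
im=bot.capture("top");c=im[140:315,270:410]
cv2.imwrite("pics/c0.png",cv2.cvtColor(cv2.resize(c,None,fx=4,fy=4)[:600],cv2.COLOR_RGB2BGR)[:600])
for b in blobs(dark(im,290,170,370,300)): print(b[:3])
E
```

```text
(np.int32(52), array([298.  , 173.65]), ((298.65093994140625, 173.52828979492188), (3.846095085144043, 17.994230270385742), 74.05460357666016))
(np.int32(250), array([329.75, 187.47]), ((329.5, 187.0), (10.0, 33.0), 90.0))
(np.int32(170), array([328.59, 245.62]), ((328.0643615722656, 245.64358520507812), (35.531673431396484, 10.90576171875), 39.28940963745117))
```

View pics/c0.png

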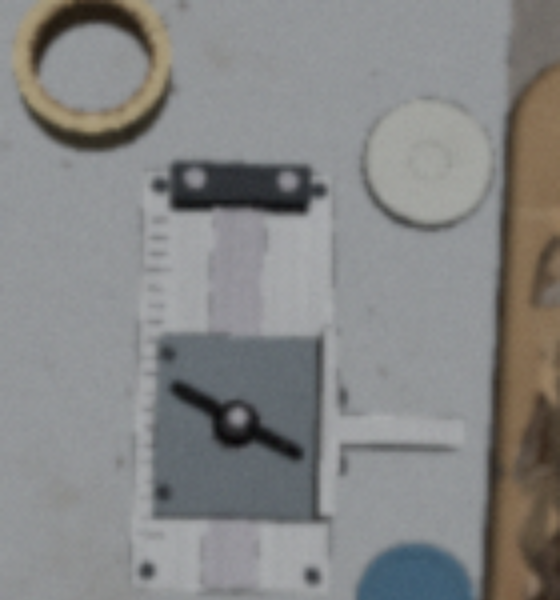

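```bash
python3 - <<'E'
from h import *
f=lambda p,z:plane("top",np.array(p)/4+[270-.4,140-.4],z)
print("saddle TL TR BL BR",f([[160,338],[318,338],[153,516],[318,520]],44))
print("block inner",f([[170,208],[308,213]],41))
print("wings",f([[173,386],[301,456]],74)); print("stud",f([[238,416]],86))
print("bolts plate/rail",f([[160,185],[320,190],[147,570],[312,576]],12))
print("platecorners",f([[150,172],[330,178],[133,590]],10))
print("cup",f([[416,545],[357,600],[475,600]],58),"arm",f([[465,420],[465,447],[345,418],[342,445]],44))
E
```

```text
saddle TL TR BL BR [[ 528.   -207.77   44.  ]
 [ 535.48 -294.58   44.  ]
 [ 430.63 -212.47   44.  ]
 [ 436.07 -301.71   44.  ]]
block inner [[ 602.23 -206.9    41.  ]
 [ 606.07 -284.22   41.  ]]
wings [[ 498.39 -217.39   74.  ]
 [ 467.08 -288.05   74.  ]]
stud [[ 484.06 -252.8    86.  ]]
bolts plate/rail [[ 621.69 -199.49   12.  ]
 [ 626.76 -291.86   12.  ]
 [ 402.35 -211.4    12.  ]
 [ 406.84 -303.04   12.  ]]
platecorners [[ 629.37 -192.99   10.  ]
 [ 634.86 -297.28   10.  ]
 [ 390.76 -204.59   10.  ]]
cup [[ 426.33 -353.85   58.  ]
 [ 394.81 -324.39   58.  ]
 [ 399.89 -387.11   58.  ]] arm [[ 497.04 -378.25   44.  ]
 [ 482.26 -379.1    44.  ]
 [ 492.62 -312.47   44.  ]
 [ 477.74 -311.85   44.  ]]
```

Units first: shifts go in shares of 400 mm and turns go in shares of 360 degrees. So 290 mm / 400 = 0.725, -265 mm / 400 = -0.6625, 17.8 degrees / 360 = 0.0494.

Request:
move_arm(targets=[0.0375,-0.0325,0,0.0111,0.1375,-0.125,0,0.0222,0.25,-0.2275,0,0.0361,0.3625,-0.33,0,0.0494,0.475,-0.4325,0,0.0494,0.575,-0.525,0,0.0494,0.6625,-0.605,0,0.0494,0.7125,-0.65,0,0.0494,0.725,-0.6625,0,0.0494,0.725,-0.6625,0,0.0494,0.725,-0.6625,0,0.0494], gripper=-1)

```text
t: 1.52
tool_pos: [406.8, -258.7, 231.2]
ee_rot: [[0.999, 0.049, -0.001], [0.049, -0.999, -0.001], [-0.001, 0.001, -1.0]]
wrist_force: [0.2, 0.7, -0.5]
grip_width: -0.3
grasp_force: 0.0
```

Converted, 203 mm / 400 = 0.5075, 200 mm / 400 = 0.5.

Request:
move_arm(targets=[0,0,0.05,0,0,-0.0025,0.15,0,0,-0.0025,0.25,0,0,-0.0025,0.35,0,0,-0.0025,0.425,0,0,-0.0025,0.475,0,0,-0.0025,0.5,0,0,-0.0025,0.5075,0,0,-0.0025,0.5075,0,0,-0.0025,0.5075,0])

```text
t: 2.78
tool_pos: [408.2, -256.3, 29.0]
ee_rot: [[0.999, 0.052, 0.001], [0.052, -0.999, -0.001], [0.001, 0.001, -1.0]]
wrist_force: [0.2, 0.4, -0.2]
grip_width: 0.0
grasp_force: 0.0
```

```bash
python3 - <<'E'
from h import *
s=bot.read_state();print(s['tool_pos'],s['wrist_force'])
a=bot.capture("top")[170:310,270:400];b=bot.capture("side")[180:320,170:390]
a=cv2.resize(a,None,fx=3,fy=3);b=cv2.resize(b,None,fx=1.8,fy=1.8)
o=np.zeros((420,790,3),np.uint8);o[:a.shape[0],:a.shape[1]]=a;o[:b.shape[0],394:394+b.shape[1]]=b
cv2.imwrite("pics/p1.png",o[...,::-1])
E
```

```text
[ 408.16 -256.32   29.04] [ 0.17  0.41 -0.21]
```

View pics/p1.png

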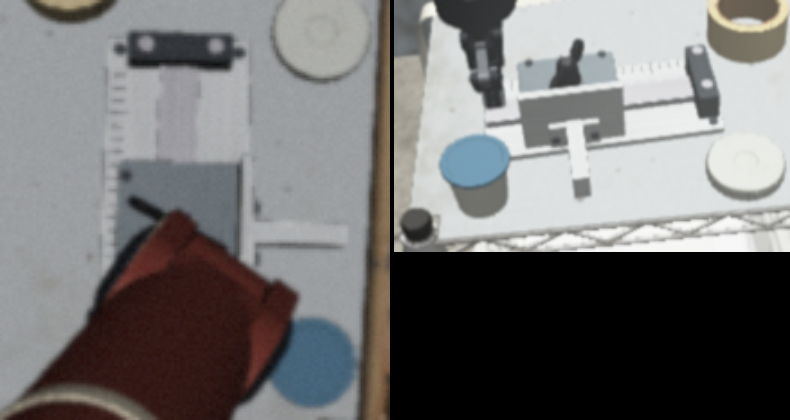

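The fingertips stand behind the saddle and over the rail, with the cup clear of them. Pushing now.

Converted, 75 mm / 400 = 0.1875, 72 mm / 400 = 0.18.

Request:
move_arm(targets=[0.01,0,0,0,0.02,0,0,0,0.0275,0,0,0,0.035,0,0,0,0.0425,0,0,0,0.0525,0,0,0,0.0625,0,0,0,0.0725,0,0,0,0.0825,0,0,0,0.0925,0,0,0,0.1025,0,0,0,0.1125,0,0,0,0.1225,0,0,0,0.1325,0,0,0,0.1425,0,0,0,0.1525,0,0,0,0.1625,0,0,0,0.1725,0,0,0,0.18,0,0,0,0.1875,0,0,0])

```text
t: 5.38
tool_pos: [478.7, -252.0, 28.1]
ee_rot: [[0.999, 0.051, -0.008], [0.051, -0.999, 0.002], [-0.008, -0.002, -1.0]]
wrist_force: [-6.3, 0.7, 4.9]
grip_width: 0.0
grasp_force: 3.1
```

Converted, 9 mm / 400 = 0.0225, 8 mm / 400 = 0.02.

Request:
move_arm(targets=[0.005,0,0,0,0.01,0,0,0,0.015,0,0,0,0.02,0,0,0,0.0225,0,0,0])

```text
t: 6.0
tool_pos: [487.8, -251.5, 28.1]
ee_rot: [[0.999, 0.051, -0.007], [0.051, -0.999, 0.002], [-0.007, -0.002, -1.0]]
wrist_force: [-6.0, 0.8, 5.4]
grip_width: 0.3
grasp_force: 3.0
```

Converted, 6 mm / 400 = 0.015, 1.5 mm / 400 = 0.0038.

Request:
move_arm(targets=[0.0038,0,0,0,0.0075,0,0,0,0.0113,0,0,0,0.015,0,0,0])

```text
t: 6.5
tool_pos: [493.6, -251.2, 28.0]
ee_rot: [[0.999, 0.051, -0.008], [0.051, -0.999, 0.002], [-0.008, -0.002, -1.0]]
wrist_force: [-5.4, 0.6, 4.0]
grip_width: 0.1
grasp_force: 3.0
```

Converted, 3 mm / 400 = 0.0075, 2 mm / 400 = 0.005.

Request:
move_arm(targets=[0.0025,0,0,0,0.005,0,0,0,0.0075,0,0,0])

```text
t: 6.88
tool_pos: [496.6, -251.0, 28.0]
ee_rot: [[0.999, 0.051, -0.008], [0.051, -0.999, 0.002], [-0.008, -0.002, -1.0]]
wrist_force: [-5.8, 0.6, 4.8]
grip_width: 0.0
grasp_force: 3.0
```

Converted, 2 mm / 400 = 0.005, 1 mm / 400 = 0.0025.

Request:
move_arm(targets=[0.0025,0,0,0,0.005,0,0,0,0.005,0,0,0])

```text
t: 7.25
tool_pos: [498.9, -250.9, 28.0]
ee_rot: [[0.999, 0.051, -0.007], [0.051, -0.999, 0.002], [-0.007, -0.002, -1.0]]
wrist_force: [-5.2, -0.0, 5.0]
grip_width: -0.2
grasp_force: 2.8
```

Converted, 2 mm / 400 = 0.005, 1 mm / 400 = 0.0025.

Request:
move_arm(targets=[0.0025,0,0,0,0.005,0,0,0,0.005,0,0,0])

```text
t: 7.62
tool_pos: [499.3, -250.9, 28.0]
ee_rot: [[0.999, 0.05, -0.01], [0.05, -0.999, 0.002], [-0.01, -0.003, -1.0]]
wrist_force: [-7.3, 0.2, 7.1]
grip_width: 0.0
grasp_force: 4.0
```

```bash
python3 - <<'E'
from h import *
s=bot.read_state();print(s['tool_pos'],s['wrist_force'])
b=bot.capture("side")[180:300,210:370]
cv2.imwrite("pics/p2.png",cv2.resize(b,None,fx=4,fy=4)[...,::-1])
E
```

```text
[ 499.28 -250.91   27.97] [-7.27  0.16  7.11]
```

View pics/p2.png

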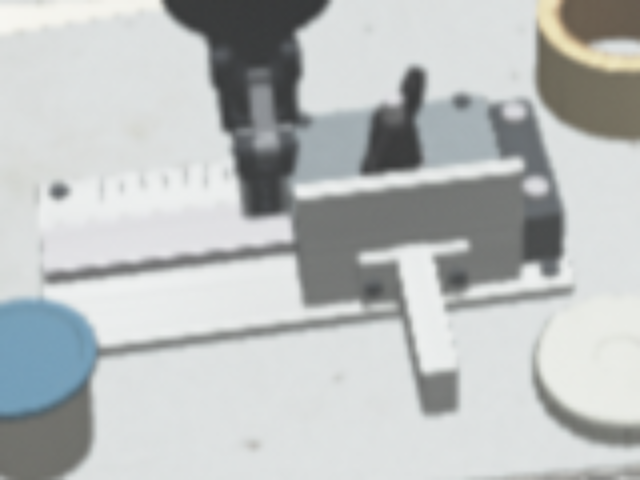

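Carriage looks home against the block. The finger stalled, so one more gentle press will confirm it.

Converted, 6 mm / 400 = 0.015, 4 mm / 400 = 0.01.

Request:
move_arm(targets=[0.0025,0,0,0,0.005,0,0,0,0.01,0,0,0,0.015,0,0,0,0.015,0,0,0])

```text
t: 8.3
tool_pos: [499.2, -250.9, 27.7]
ee_rot: [[0.999, 0.048, -0.022], [0.049, -0.999, 0.004], [-0.022, -0.005, -1.0]]
wrist_force: [-16.2, 0.3, 13.0]
grip_width: 0.5
grasp_force: 8.2
```

Firmly home: force rose to 16 N with no motion. Backing off, rising, and moving left for a look.

Converted, -170 mm / 400 = -0.425, -100 mm / 400 = -0.25.

Request:
move_arm(targets=[-0.025,0,0,0,-0.05,0,0,0,-0.075,0,0,0,-0.0875,0,-0.0375,0,-0.0875,0,-0.125,0,-0.0875,0,-0.2125,0,-0.0875,0,-0.2875,0,-0.0625,-0.05,-0.3125,0,-0.025,-0.15,-0.3125,0,0,-0.25,-0.3125,0,0,-0.35,-0.3125,0,0,-0.4125,-0.3125,0,0,-0.425,-0.3125,0,0,-0.425,-0.3125,0,0,-0.425,-0.3125,0])

```text
t: 10.18
tool_pos: [501.8, -82.7, 153.6]
ee_rot: [[0.999, 0.049, 0.001], [0.049, -0.999, -0.001], [0.001, 0.001, -1.0]]
wrist_force: [0.1, 0.3, -0.2]
grip_width: 0.1
grasp_force: 0.0
```

```bash
python3 - <<'E'
from h import *
s=bot.read_state();print(s['tool_pos'],s['wrist_force'])
a=bot.capture("top");cv2.imwrite("pics/p3.png",cv2.resize(a[140:290,270:410],None,fx=4,fy=4)[...,::-1])
for b in blobs(dark(a,300,175,360,260)): print(b[:3])
E
```

```text
[501.81 -82.66 153.6 ] [ 0.15  0.34 -0.2 ]
(np.int32(162), array([329.43, 210.77]), ((328.61614990234375, 211.37818908691406), (35.28792953491211, 8.888514518737793), 25.20112419128418))
```

View pics/p3.png

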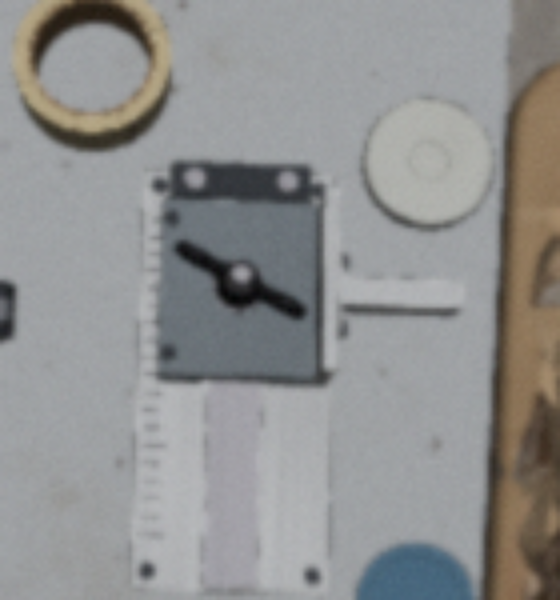

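The carriage is flush with the block. The wings run from about (180,246) to (303,312) in the crop.

```bash
python3 - <<'E'
from h import *
f=lambda p,z:plane("top",np.array(p)/4+[270-.4,140-.4],z)
w=f([[178,245],[304,313]],74);print(w,w.mean(0),np.degrees(np.arctan2(*(w[0]-w[1])[[1,0]]))); print("stud",f([[241,273]],86))
print("plate inner edge",f([[322,200],[322,378]],44), "saddle left",f([[160,200],[157,376]],44))
E
```

```text
[[ 574.91 -213.52   74.  ]
 [ 543.66 -284.07   74.  ]] [ 559.29 -248.8    74.  ] 66.10899246846606
stud [[ 560.25 -248.36   86.  ]]
plate inner edge [[ 613.51 -291.34   44.  ]
 [ 513.53 -298.35   44.  ]] saddle left [[ 605.65 -200.99   44.  ]
 [ 506.87 -207.97   44.  ]]
```

Converted, 137 mm / 400 = 0.3425, 130 mm / 400 = 0.325.

Request:
move_arm(targets=[0.02,0.075,0,0,0.0475,0.175,0,0,0.075,0.275,0,0,0.09,0.325,0.025,0,0.0938,0.3425,0.0875,0,0.0938,0.3425,0.15,0,0.0938,0.3425,0.2,0,0.0938,0.3425,0.23,0,0.0938,0.3425,0.235,0,0.0938,0.3425,0.235,0])

```text
t: 11.48
tool_pos: [546.6, -215.7, 59.7]
ee_rot: [[0.999, 0.052, 0.001], [0.052, -0.999, -0.0], [0.001, 0.0, -1.0]]
wrist_force: [-0.2, -0.1, -0.5]
grip_width: 0.3
grasp_force: 0.0
```

Converted, 41 mm / 400 = 0.1025, 25.5 mm / 400 = 0.0638.

Request:
move_arm(targets=[0.01,0.0025,0,0,0.02,0.0038,0,0,0.03,0.0038,0,0,0.04,0.005,0,0,0.0488,0.0063,0,0,0.0575,0.0088,0,0,0.065,0.0125,0,0,0.0725,0.0175,0,0,0.0813,0.0238,0,0,0.09,0.03,0,0,0.095,0.0375,0,0,0.1,0.0463,0,0,0.1,0.055,0,0,0.1,0.0638,0,0,0.1,0.0725,0,0,0.1,0.0813,0,0,0.1,0.09,0,0,0.1,0.0975,0,0,0.1,0.1025,0,0,0.1,0.1025,0,0])

```text
t: 13.98
tool_pos: [588.7, -255.5, 59.6]
ee_rot: [[0.999, 0.052, 0.001], [0.052, -0.999, -0.001], [0.001, 0.001, -1.0]]
wrist_force: [0.8, 1.6, 0.5]
grip_width: -0.5
grasp_force: 0.8
```

Converted, -170 mm / 400 = -0.425, -165 mm / 400 = -0.4125.

Request:
move_arm(targets=[0,-0.0075,0,0,0,-0.0125,-0.025,0,0,-0.0125,-0.075,0,0,-0.025,-0.1125,0,-0.025,-0.0875,-0.1375,0,-0.075,-0.175,-0.1375,0,-0.125,-0.275,-0.1375,0,-0.175,-0.3625,-0.1375,0,-0.1875,-0.4125,-0.1375,0,-0.1875,-0.425,-0.1375,0,-0.1875,-0.425,-0.1375,0])

```text
t: 15.35
tool_pos: [505.4, -89.2, 114.8]
ee_rot: [[0.999, 0.052, 0.002], [0.052, -0.999, -0.001], [0.001, 0.001, -1.0]]
wrist_force: [0.6, -0.7, 0.1]
grip_width: -0.5
grasp_force: 0.0
```

```bash
cat > look.py <<'E'
from h import *
import sys
s=bot.read_state();C=np.array([559.5,-249]);d=s['tool_pos'][:2]-C;u=np.array([.9987,.051])
print(s['tool_pos'],"a,l",d@u,d@[-u[1],u[0]])
a=bot.capture("top");cv2.imwrite(f"pics/{sys.argv[1]}.png",cv2.resize(a[160:250,290:390],None,fx=5,fy=5)[...,::-1])
for b in blobs(dark(a,311,191,349,233)):
    p=b[3];v=cv2.fitLine(p,cv2.DIST_L2,0,.01,.01).ravel()
    w=plane("top",[v[2:]-15*v[:2],v[2:]+15*v[:2]],74);print(b[0],w.mean(0),"wing world deg",np.degrees(np.arctan2(*(w[0]-w[1])[[1,0]]))%180)
E
python3 look.py p4
```

```text
[505.38 -89.17 114.84] a,l -45.90287756724631 162.37823875514263
156 [ 556.23 -248.1    74.  ] wing world deg 129.74677907667797
```

View pics/p4.png

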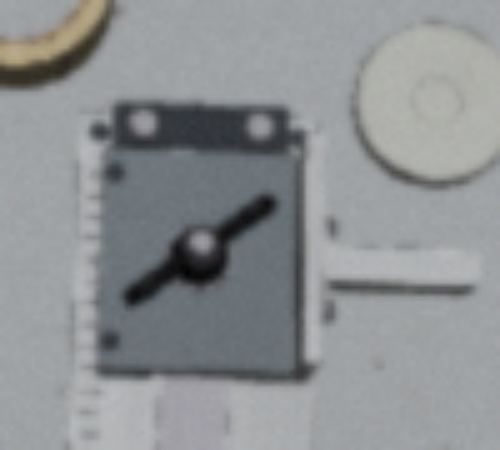

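The wings are now at about 127°, so the first stroke gave 62° → −55°. The carriage is still flush. Next, the second stroke starts from behind the left wing.

Converted, 134 mm / 400 = 0.335, 128 mm / 400 = 0.32.

Request:
move_arm(targets=[0,0.0625,0,0,0,0.1625,0,0,-0.0025,0.2625,0,0,-0.005,0.32,0.0125,0,-0.005,0.335,0.0625,0,-0.005,0.335,0.1125,0,-0.005,0.335,0.135,0,-0.005,0.335,0.1375,0,-0.005,0.335,0.1375,0])

```text
t: 16.52
tool_pos: [510.1, -223.0, 59.9]
ee_rot: [[0.999, 0.052, 0.001], [0.052, -0.999, -0.001], [0.001, 0.001, -1.0]]
wrist_force: [0.1, 0.5, -0.6]
grip_width: -0.2
grasp_force: 0.0
```

Converted, 36.5 mm / 400 = 0.0913, 36 mm / 400 = 0.09.

Request:
move_arm(targets=[0.01,-0.0025,0,0,0.02,-0.005,0,0,0.03,-0.0075,0,0,0.04,-0.01,0,0,0.05,-0.0113,0,0,0.06,-0.0113,0,0,0.07,-0.0113,0,0,0.08,-0.0113,0,0,0.09,-0.0113,0,0,0.0913,-0.0113,0,0])

```text
t: 17.77
tool_pos: [546.3, -216.3, 59.3]
ee_rot: [[0.999, 0.052, 0.001], [0.052, -0.999, -0.0], [0.001, 0.0, -1.0]]
wrist_force: [-1.7, 2.0, 0.3]
grip_width: -0.2
grasp_force: 1.2
```

Request:
move_arm(targets=[0.01,0.0025,0,0,0.02,0.0038,0,0,0.03,0.0038,0,0,0.04,0.005,0,0,0.0488,0.0063,0,0,0.0575,0.0088,0,0,0.065,0.0125,0,0,0.0725,0.0175,0,0,0.0813,0.0225,0,0,0.09,0.0275,0,0,0.0975,0.0325,0,0,0.1025,0.0375,0,0,0.105,0.04,0,0,0.105,0.04,0,0])

```text
t: 19.52
tool_pos: [588.8, -229.9, 59.3]
ee_rot: [[0.999, 0.052, 0.0], [0.052, -0.999, 0.0], [0.0, -0.0, -1.0]]
wrist_force: [-1.2, 2.1, -0.2]
grip_width: 0.0
grasp_force: 1.2
```

Request:
move_arm(targets=[0,0.0038,0,0,0,0.0075,0,0,0,0.0075,0,0])

```text
t: 19.9
tool_pos: [589.1, -233.0, 59.4]
ee_rot: [[0.999, 0.052, 0.001], [0.052, -0.999, 0.0], [0.001, -0.0, -1.0]]
wrist_force: [-0.5, 3.5, 0.3]
grip_width: -0.1
grasp_force: 1.3
```

Converted, 3 mm / 400 = 0.0075, 1.5 mm / 400 = 0.0038.

Request:
move_arm(targets=[0,0.0038,0,0,0,0.0075,0,0,0,0.0075,0,0])

```text
t: 20.27
tool_pos: [589.1, -234.5, 59.3]
ee_rot: [[0.999, 0.053, -0.0], [0.053, -0.999, 0.002], [0.0, -0.002, -1.0]]
wrist_force: [-1.4, 6.8, 1.9]
grip_width: 0.0
grasp_force: 2.5
```

Converted, 3 mm / 400 = 0.0075, 1.5 mm / 400 = 0.0038.

Request:
move_arm(targets=[0,0.0038,0,0,0,0.0075,0,0,0,0.0075,0,0])

```text
t: 20.65
tool_pos: [589.2, -234.7, 59.3]
ee_rot: [[0.999, 0.054, -0.001], [0.054, -0.999, 0.006], [-0.001, -0.006, -1.0]]
wrist_force: [-2.2, 9.1, 2.6]
grip_width: 0.3
grasp_force: 4.1
```

Converted, 3 mm / 400 = 0.0075, 1.5 mm / 400 = 0.0038.

Request:
move_arm(targets=[0,0.0038,0,0,0,0.0075,0,0,0,0.0075,0,0,0,0.0075,0,0])

```text
t: 21.15
tool_pos: [589.2, -235.0, 59.2]
ee_rot: [[0.998, 0.056, -0.003], [0.056, -0.998, 0.01], [-0.002, -0.01, -1.0]]
wrist_force: [-3.0, 11.4, 3.7]
grip_width: 0.2
grasp_force: 5.6
```

Hard stop reached: the force climbs without motion. Withdrawing and checking.

Converted, -175 mm / 400 = -0.4375, -170 mm / 400 = -0.425.

Request:
move_arm(targets=[0,-0.0125,0,0,0,-0.025,0,0,0,-0.035,0,0,0,-0.04,-0.025,0,0,-0.04,-0.075,0,-0.025,-0.075,-0.1375,0,-0.075,-0.1625,-0.1625,0,-0.125,-0.275,-0.1625,0,-0.175,-0.375,-0.1625,0,-0.1875,-0.425,-0.1625,0,-0.1875,-0.4375,-0.1625,0,-0.1875,-0.4375,-0.1625,0,-0.1875,-0.4375,-0.1625,0])

```text
t: 22.78
tool_pos: [505.8, -72.9, 124.5]
ee_rot: [[0.999, 0.05, 0.001], [0.05, -0.999, -0.001], [0.001, 0.001, -1.0]]
wrist_force: [-0.8, 1.0, 0.5]
grip_width: 0.1
grasp_force: 0.0
```

```bash
python3 look.py p5
```

```text
[505.84 -72.86 124.51] a,l -44.60440305427311 178.64505992523485
34 [ 581.73 -252.25   74.  ] wing world deg 170.40383012485358
99 [ 546.87 -246.53   74.  ] wing world deg 171.53060198444066
```

View pics/p5.png

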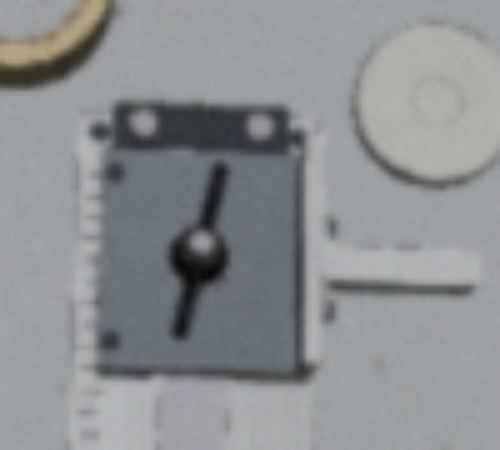

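The wings are at about 171° (−9°), as expected at the 6.5 rad stop. The carriage is flush with the end block, and the cap and tape show no change.

```bash
python3 -c "
from cell import bot
print(bot.close_job())"
```

```text
the job is handed in; nothing more can be done
None
```

The job is handed in: the carriage is flush against the end block and the wing screw is turned to its hard stop, in about 23 s of robot time, with the cup, tape roll and cap never touched.

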